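# Seat the printing block and clear the bed

### The arm

A 6-joint arm with a two-finger parallel gripper is mounted at the origin on the work surface. World frame = base frame: x ahead of the robot, y to its left, z up, the work surface at z = 0. Lengths are in m, angles in rad, forces in N, time in s.
With the tool pointing down it reaches from about 0.3 to 0.775 m from the base axis. Payload 14.6 kg.
Tool frame: the origin (TCP) lies midway between the tips of the shut fingers; the grasp point (between the pads) lies 19 mm behind it; z points along the fingers, y is the direction in which the jaws open and shut (so a half turn about z gives the same grasp; the last joint's range is limited). The gripper opens to 85 mm and grips with 20 to 120 N. Pads are 22 mm wide; open, the fingers measure 114 mm over their backs; the gripper's body (76 mm by 85 mm) begins 54 mm behind the grasp point. The pads swing forward as they close: fully open they stand 13 mm farther back than shut.
Start: joints at [1.186, 0.3, 1.521, -0, 1.321, -0.067], TCP at [0.172, 0.522, 0.231] pointing down, gripper open.
Joint ranges: [-3.03, 3.03], [-0.79, 2.21], [0.23, 2.52], [-1.04, 4.18], [0, 3.07], [-2.55, 2.55]. Speed limits (rad/s): [2.22, 2.22, 2.57, 3.14, 3.14, 3.14].

### API

Orientations are given as a unit quaternion [x, y, z, w].
In Python, from station import robot gives the robot as it stands.
- The arm moves only by the tool drive_tool, never from a script. Its argument "deltas" is a list that holds one entry, the list of rows, each a list of 6 numbers: the shift along the tool's x, y, z in mm, then the turn, a rotation vector about the tool's x, y, z in rad. A call has 1 to 12 rows; each row is the pose to reach, as a shift and turn from the pose measured when the call began, along the tool's axes at that moment; what a row does not reach only later rows make up. A row lasts 1/12 s, in which the tool goes at most 41.7 mm and 7.16 degrees, less where a joint would pass 70% of its speed; a pose out of reach is approached as far as the arm can. A call with a gripper value outside its range is refused whole. "fingers" is the opening, from -1 (shut) to 1 (fully open), set as the call begins (left out, the last holds). The fingers move at their own pace and stop on an object; the grip force is fixed at half the most. Time passes only in rows, so rows that repeat a pose let the fingers close. It gives the time, the measured TCP pose, the force and the opening at its end, in the units of the state.
- robot.read_state(): the state, without advancing time (a new reading comes with each control period).
- robot.get_image(name): name is "scene" or "top" or "wrist"; returns a dict with "pixels" (480x640x3 uint8, red, green, blue), "fx", "fy", "cx", "cy" (pixels), "view" (4x4, takes a point from world to camera coordinates). Camera axes: x right, y up, looking along -z (the intrinsics and any distortion apply to the point x, -y, -z); pixel columns grow to the right and rows downward; lengths in m; the calibration is good to about 2 mm. A picture is of the moment at which its call begins. There is no depth.
- robot.finish_job(): hands the job in, once; it reports no verdict.
The state is a dict: "t": time; "joint_positions": joint angles; "joint_vel": joint speeds; "effort": joint torques, N m; "tool_pos": TCP position; "orientation": TCP orientation; "contact_force": force on the tool from outside, world axes, zero at the start; "moment": the same for the moment, N m; "width": opening from 0.0 (shut) to 1.0 (fully open).
Only numpy, scipy, OpenCV 4.12 (cv2) and the standard library are available. Lean on these libraries where they do the work, as an engineer would, in place of code of your own. Each camera call takes 0.05 s, during which the arm holds its last target. There are 200 camera calls.

### The job

Press the larger wooden printing block fully home in the recess of the sloping bed, flush with the bed's face. Then, with the wooden scraper block, wipe the three loose brass slips down the slope and off its lower edge into the tray, without touching the slips with the gripper. Stand the scraper upright back on the desk, off the bed, with the block still flush and the other things on the desk left where they are.

Things in the scene. Friction and masses are not known exactly. Their poses are not given: they have to be found in the camera images.
- face: Flat aluminium face of the sloping printing bed, fixed to the desk. Origin: centre of the recess mouth, 58 above the desk. z: the face's normal, 24 degrees from vertical, leaning to the robot; x straight up the slope, y across it. The face runs from x -75 (lower edge, 27 above the desk) to +150 (upper edge, 119 high), y -95 to +95. (All sizes in mm.)
- recess (a point): Centre of the recess floor, axes as the face's. The recess is 48 (x) by 68 (y) and 18 deep, its mouth chamfered 2. A sprung steel ball in the middle of each end wall (y -34 and +34, 9 below the face) stands 3.5 into it and grips the block, which must be pressed in with about 6 to 12 N.
- tray (a point): Middle of the floor of the open tray along the foot of the bed, 4 above the desk. x level, pointing in under the slope; y across, as the face's y; z up. Inside it is 76 (x) by 190 (y), its walls reach 22 above the desk; the face's lower edge overhangs it at x +29 from here.
- block: The printing block: the larger of the two wooden blocks with a grey carved face, 44 (x) by 64 (y) by 18 thick, foot edges rounded 2, grey face up. Origin: centre of the underside; z up through the grey face. Either way round fits the recess (64 side along the face's y); pressed home it is flush with the face.
- scraper: Wooden scraper block standing on the desk: foot 30 (x) by 130 (y) by 26 high, on it a dark upright grip 20 (x) by 46 (y), from 26 to 67 high. Origin: centre of the underside, z up through the grip.
- slip_a: Loose brass spacing slip lying flat on the upper part of the face, 12 (x) by 28 (y) by 7 thick; the right (-y) one of three in a rough row across the face, about 68 up the slope from the recess centre, all within 58 of the face's x axis. Origin: centre of the underside, axes as the face's.
- slip_b: Loose brass spacing slip lying flat on the upper part of the face, 12 (x) by 28 (y) by 7 thick; the middle one of three in a rough row across the face, about 68 up the slope from the recess centre, all within 58 of the face's x axis. Origin: centre of the underside, axes as the face's.
- slip_c: Loose brass spacing slip lying flat on the upper part of the face, 12 (x) by 28 (y) by 7 thick; the left (+y) one of three in a rough row across the face, about 68 up the slope from the recess centre, all within 58 of the face's x axis. Origin: centre of the underside, axes as the face's.
- small_block: The smaller wooden block with a grey face, 40 x 40 x 18: too small for the recess, a bystander. Origin: centre of the underside.
- eraser: White eraser with a paper sleeve, 55 x 22 x 12, bystander.
- marker_a: Marker pen lying on the desk, 141 x 15 x 14, bystander.
- marker_b: Another marker pen, 141 x 15 x 14, bystander.
- ink_jar: Jar of ink, diameter 50, height 55, bystander.
- tape: Roll of paper tape lying flat, outer diameter 84, height 19, bystander.
Mind the look-alikes: they are no part of the job. What is shaped like the block but purple or turquoise is not meant.

How it is judged:
On the way, in this order (a step that is already met when the one before it is completed fails the run):
1. the block is pressed home, flush with the bed's face (z of block in the frame of face between -0.021 and -0.016 m and distance between block and face below 0.0215 m and angle between the z axis of block and the z axis of face, either way round below 0.06 rad and angle between the y axis of block and the y axis of face, either way round below 0.12 rad), for 0.2 s.
2. the scraper pushes a slip ((contact force between scraper and slip_a above 0.02 N or contact force between scraper and slip_b above 0.02 N or contact force between scraper and slip_c above 0.02 N)).
3. all three slips are in the tray (x of slip_a in the frame of tray between -0.042 and 0.042 m and y of slip_a in the frame of tray between -0.098 and 0.098 m and height (world z) of each of slip_a, slip_b, slip_c below 0.024 m and x of slip_b in the frame of tray between -0.042 and 0.042 m and y of slip_b in the frame of tray between -0.098 and 0.098 m and x of slip_c in the frame of tray between -0.042 and 0.042 m and y of slip_c in the frame of tray between -0.098 and 0.098 m), for 0.2 s.
At the end, for the whole second after the job is handed in: The printing block lies in the recess within 2 mm of flush; all three slips lie in the tray (below 24 mm); the scraper stands upright on the desk (underside within 6 mm of it), released and at rest (all of step 1 and all of step 3 and height (world z) of scraper below 0.006 m and angle between scraper's own z axis and vertical below 0.1 rad and linear speed of each of scraper, block below 0.02 m/s); the robot touches nothing.
It fails at once if the gripper or arm touches a slip (contact force between any of the fingers, the arm and slip_a above 1 N or contact force between any of the fingers, the arm and slip_b above 1 N or contact force between any of the fingers, the arm and slip_c above 1 N).
It fails at once if a bystander is moved by more than 30 mm (distance of any of small_block, eraser, marker_a, marker_b, ink_jar, tape from where it was at the start of the episode above 0.03 m).
It also fails if it takes over 72 s, if anything falls off the work surface, if the arm or the gripper's body presses on something with over 40 N, if the wrist force passes 120 N, or if a joint passes its speed limit or range.

## Working session

There is one attempt and no reset: what is moved stays moved. The work goes in short steps, Python scripts to look and compute and a tool call to move; the robot and the scene stay as the last step left them, time stands still between calls to the robot, and variables do not carry over. Pictures are saved under pics/ and viewed, about 8 in all and at most 12, crops included, and the job is handed in when it is done.

Besides the shell and the picture viewer there is one more tool, called after "Request:" as name(argument=value, ...), one argument or row to a line, values as JSON. drive_tool: Moves the arm, as the interface text tells. Its arguments: {"type":"object","properties":{"deltas":{"type":"array"},"fingers":{"type":"number"}},"required":["deltas"]}

```bash
ls; mkdir -p pics; python3 - <<'E'
from station import robot
import cv2,json,numpy as np
s=robot.read_state();print(s)
cal={}
for n in("scene","top"):
    d=robot.get_image(n);cv2.imwrite(f"pics/{n}0.png",d["pixels"][:,:,::-1])
    cal[n]={k:np.array(v).tolist() for k,v in d.items() if k!="pixels"}
json.dump(cal,open("cal.json","w"));print(cal)
E
```

```text
pics
{'t': 0.0, 'joint_positions': array([ 1.18636888e+00,  3.00490040e-01,  1.52159560e+00,  2.93143697e-05,
        1.32069457e+00, -6.66120333e-02]), 'joint_vel': array([ 0.00096015, -0.00089046, -0.00065047,  0.00065561, -0.00118303,
        0.00036874]), 'effort': array([ 6.96829807e-05, -5.43516827e+01, -3.61780679e+01, -5.91902335e-05,
        4.13201065e-03, -1.21925668e-04]), 'tool_pos': array([0.17178402, 0.52223515, 0.23070478]), 'orientation': array([ 1.58243332e-01,  9.87399967e-01, -5.75571069e-04, -1.46616787e-04]), 'contact_force': array([ 1.09039333, -0.78489511, -0.22000386]), 'moment': array([-0.01933447, -0.00090094, -0.02205682]), 'width': 0.9998146527267401}
{'scene': {'fx': 522.6221411588704, 'fy': 522.6221411588704, 'cx': 322.2251860386852, 'cy': 245.6737489262149, 'view': [[-0.026834190985490707, 0.999623070522249, 0.005800264978886467, 0.016792105806480113], [-0.8450278575245042, -0.025783280725778058, 0.5341003112174363, 0.36090292927644524], [0.534048542926297, 0.009430764268435874, 0.8454012150947103, -1.5571140046291292], [0.0, 0.0, 0.0, 1.0]]}, 'top': {'fx': 470.25244241480385, 'fy': 470.25244241480385, 'cx': 320.6844506766032, 'cy': 250.50002635603587, 'view': [[-0.02131955328904482, -0.9997580887823585, 0.005407454280975431, 0.011272182176067659], [0.9928487060832072, -0.02053614326293574, 0.11759980292834406, -0.5076496447182144], [-0.11746030596102142, 0.00787595925138254, 0.9930463462444307, -1.0422298805094938], [0.0, 0.0, 0.0, 1.0]]}}
```

View pics/top0.png

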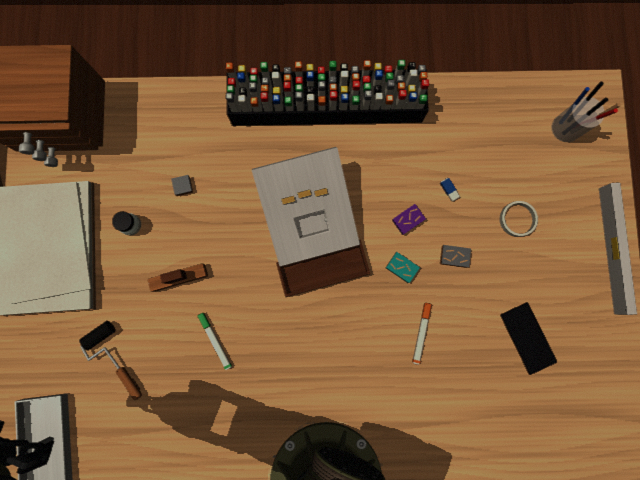

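View pics/scene0.png

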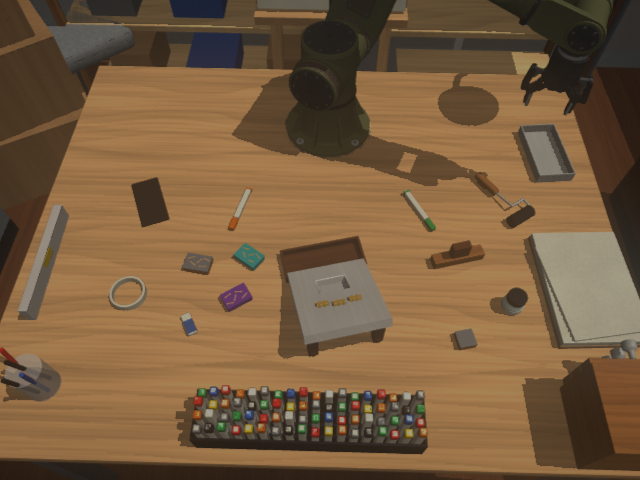

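Top view, what could be taken for the block: grey (456,257), purple (409,220), turquoise (404,267), small grey (182,186). The description points to the grey one at (456,257). The scraper is at about (178,277), the bed at about (308,210) and the slips at about (289,200), (305,194) and (321,192). I'll check these in an enlarged crop.

```bash
python3 - <<'E'
import cv2
a=cv2.imread("pics/top0.png")
c=cv2.resize(a[145:300,245:380],None,fx=3.8,fy=3.8,interpolation=3)   #513x589
b=cv2.resize(a[240:275,435:480],None,fx=6,fy=6,interpolation=3) #270x210
s=cv2.resize(a[258:298,142:212],None,fx=4,fy=4,interpolation=3) #280x160
import numpy as np
o=np.zeros((589,800,3),np.uint8);o[:,:513]=c;o[:210,520:790]=b;o[220:380,517:797]=s
d=cv2.imread("pics/scene0.png")
e=cv2.resize(d[235:275,425:490],None,fx=4.2,fy=4.2,interpolation=3);o[400:568,520:793]=e
cv2.imwrite("pics/crop1.png",o)
E
```

```text
(no output)
```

View pics/crop1.png

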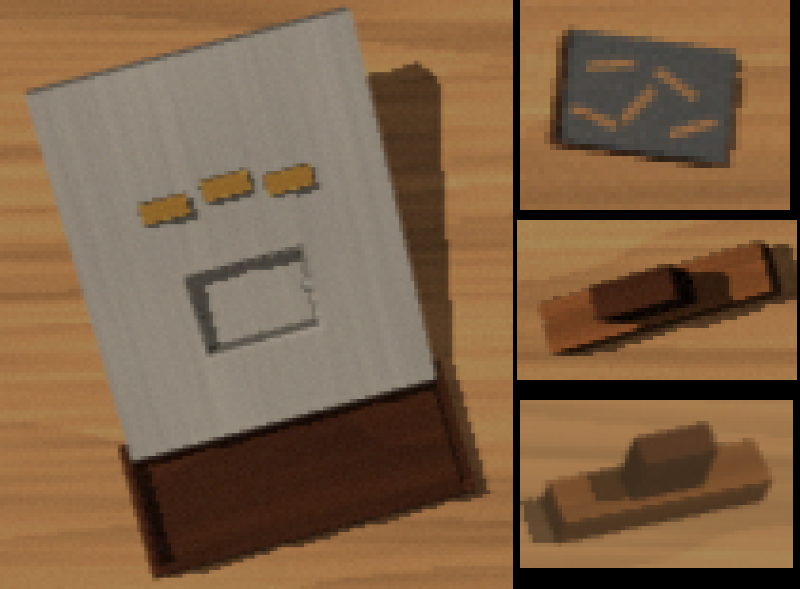

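```bash
cat > h.py <<'E'
import numpy as np,json
from scipy.optimize import least_squares
from scipy.spatial.transform import Rotation as R
cal=json.load(open("cal.json"))
def proj(c,P):
    if isinstance(c,str): c=cal[c]
    V=np.array(c["view"]);p=np.atleast_2d(P)@V[:3,:3].T+V[:3,3]
    return np.c_[c["cx"]+c["fx"]*p[:,0]/-p[:,2],c["cy"]-c["fy"]*p[:,1]/-p[:,2]]
def px(uv,off,s,paste=(0,0)): return (np.array(uv,float)-paste+.5)/s-.5+off
def ray(c,uv,z):
    if isinstance(c,str): c=cal[c]
    V=np.array(c["view"]);d=np.array([(uv[0]-c["cx"])/c["fx"],-(uv[1]-c["cy"])/c["fy"],-1])
    o=-V[:3,:3].T@V[:3,3];d=V[:3,:3].T@d;return o+d*(z-o[2])/d[2]
def fit(obs,tilt=0,z0=0,g0=(0.5,0,0)):
    """obs: list of (cam, local Nx3 m, pixels Nx2) -> x,y,yaw"""
    T=R.from_euler('y',-tilt)
    W=lambda g,P:R.from_euler('z',g[2]).apply(T.apply(P))+[g[0],g[1],z0]
    f=lambda g:np.concatenate([(proj(c,W(g,P))-q).ravel() for c,P,q in obs])
    r=least_squares(f,g0,loss='soft_l1');return r.x,np.round(r.fun.reshape(-1,2),1)
E
python3 - <<'E'
from h import *
rect=lambda x0,x1,y,z:np.array([[x1,y,z],[x1,-y,z],[x0,-y,z],[x0,y,z]])/1000
th=np.radians(24)
bed=px([[26,93],[352,9],[435,381],[133,461]],(245,145),3.8)
rec=px([[186,275],[303,247],[319,322],[208,352]],(245,145),3.8)
g,r=fit([("top",rect(-75,150,95,0),bed)],th,.058);print("bed",g,r.tolist())
g2,r=fit([("top",rect(-75,150,95,0),bed),("top",rect(-25,25,35,0),rec)],th,.058);print("bed+rec",g2,r.tolist())
sl=px([[165,210],[227,187],[291,180]],(245,145),3.8)
for s in sl:
    # intersect with face plane lifted 7mm
    Rf=R.from_euler('z',g2[2])*R.from_euler('y',-th);o=np.array([g2[0],g2[1],.058])
    a,b=ray("top",s,.05),ray("top",s,.15);n=Rf.as_matrix()[:,2];d=b-a
    p=a+d*((o+.007*n-a)@n)/(d@n);print("slip",Rf.inv().apply(p-o)*1000)
blk=px([[567,30],[742,50],[728,165],[563,144]],(435,240),6,(520,0))
print("blk sides",[np.linalg.norm(ray("top",blk[i],.018)-ray("top",blk[i-1],.018)).round(4) for i in range(4)])
print("block",*fit([("top",rect(-22,22,32,18),blk)],0,0,(.5,-.3,0)))
st=px([[541,300],[762,243],[556,352]],(142,258),4,(517,220))
ss=px([[546,484],[755,441],[770,472],[561,511]],(425,235),4.2,(520,400))
sg=px([[640,432],[710,423],[715,455],[632,467]],(425,235),4.2,(520,400))
F=rect(-15,15,65,26);G=rect(-10,10,23,67)
for n,o in (("top",[("top",F[[0,1]],st[:2])]),("both",[("top",F[[0,1]],st[:2]),("scene",F[[3,2,1,0]][[3,2]][:0],ss[:0]),("scene",F[[2,3,0,1]],ss[[0,1,2,3]])]),("grip",[("scene",G[[2,3,0,1]],sg)])):
    print("scr",n,*fit(o,0,0,(.45,.27,.2)))
E
```

```text
bed [0.56396203 0.02014748 0.24094683] [[-0.0, 0.3], [0.2, 0.2], [0.3, -0.4], [-0.6, -0.1]]
bed+rec [0.56480417 0.0200593  0.24125299] [[0.0, -0.1], [0.2, -0.2], [0.4, -0.8], [-0.5, -0.4], [-0.1, 0.3], [-0.3, -0.4], [0.6, 1.0], [-0.2, 1.0]]
slip [67.03826724 36.73673078  7.        ]
slip [70.82938929 -0.91898786  7.        ]
slip [ 65.3749106  -37.52892404   7.        ]
blk sides [np.float64(0.0442), np.float64(0.0677), np.float64(0.045), np.float64(0.0636)]
block [ 0.49048481 -0.31182871 -0.14042556] [[ 0.9  0.1]
 [-0.7  0.1]
 [ 0.1 -0.2]
 [-0.1 -0. ]]
scr top [0.45475335 0.32845536 0.2341172 ] [[-0.3  0.1]
 [ 0.4 -0.1]]
scr both [0.45469031 0.32902697 0.23551857] [[-0.6  0.1]
 [ 0.1 -0.1]
 [-0.4 -2.2]
 [-0.5 -1. ]
 [ 0.4  1.7]
 [-0.1  1.7]]
scr grip [0.45770413 0.32823359 0.12805188] [[-2.4  0.1]
 [-0.4  0.7]
 [ 0.5  0.1]
 [ 1.4 -1.2]]
```

The crop confirms the grey carved block with a 64x44 footprint, and the fits are consistent with the given sizes. Next is a helper that gives the deltas in the tool frame.

```bash
cat >> h.py <<'E'
BED=(.5645,.0201,.2411);TH=np.radians(24)
RF=R.from_euler('z',BED[2])*R.from_euler('y',-TH);OF=np.array([BED[0],BED[1],.058])
def face(p): return RF.apply(np.array(p)/1000)+OF
def down(yaw,tilt=0):
    """tool z down (tilt=0) with tool y at heading yaw"""
    z=np.array([0,0,-1.]);y=np.array([np.cos(yaw),np.sin(yaw),0]);return R.from_matrix(np.c_[np.cross(y,z),y,z])
def onface(jaw):
    M=RF.as_matrix();z=-M[:,2];y={'x':M[:,0],'-x':-M[:,0],'y':M[:,1],'-y':-M[:,1]}[jaw]
    return R.from_matrix(np.c_[np.cross(y,z),y,z])
def delta(pos,rot,s=None,R0=None,p0=None):
    if s is None:
        from station import robot
        s=robot.read_state()
    q=R.from_quat(s["orientation"]);d=q.inv().apply(np.array(pos)-s["tool_pos"])*1000
    print("delta",d.round(1).tolist(),(q.inv()*rot).as_rotvec().round(4).tolist())
E
python3 - <<'E'
from h import *
r=down(-.1404+np.pi/2)
delta((.40,.12,.25),r);delta((.4905,-.3118,.12),r)
E
```

```text
delta [-342.5, -310.8, -18.9] [-0.001, -0.0002, -0.1774]
delta [-563.4, -692.6, 111.5] [-0.001, -0.0002, -0.1774]
```

Request:
drive_tool(
  deltas=[
    [[-342, -311, -19, 0, 0, -0.177], [-342, -311, -19, 0, 0, -0.177], [-342, -311, -19, 0, 0, -0.177], [-342, -311, -19, 0, 0, -0.177], [-342, -311, -19, 0, 0, -0.177], [-342, -311, -19, 0, 0, -0.177], [-342, -311, -19, 0, 0, -0.177], [-342, -311, -19, 0, 0, -0.177], [-342, -311, -19, 0, 0, -0.177], [-342, -311, -19, 0, 0, -0.177], [-450, -500, 40, 0, 0, -0.177], [-563, -693, 80, 0, 0, -0.177]],
  ],
  fingers=1,
)

```text
t: 1.1
tool_pos: [0.3966, 0.0797, 0.2312]
orientation: [0.07, 0.998, -0.0, 0.0]
contact_force: [0.5, 1.2, 0.1]
width: 0.997
```

```bash
python3 -c "
from h import *
delta((.4905,-.3118,.15),down(-.1404+np.pi/2))
from station import robot;print(robot.read_state()['joint_positions'])"
```

```text
delta [-147.9, -374.4, 81.5] [-0.0008, 0.0004, -0.0004]
[ 1.08329121e-01 -3.17973360e-02  1.89752482e+00 -9.35432273e-04
  1.27567246e+00 -1.32138901e+00]
```

Request:
drive_tool(
  deltas=[
    [[-148, -374, 81, 0, 0, 0], [-148, -374, 81, 0, 0, 0], [-148, -374, 81, 0, 0, 0], [-148, -374, 81, 0, 0, 0], [-148, -374, 81, 0, 0, 0], [-148, -374, 81, 0, 0, 0], [-148, -374, 81, 0, 0, 0], [-148, -374, 81, 0, 0, 0], [-148, -374, 81, 0, 0, 0], [-148, -374, 81, 0, 0, 0], [-148, -374, 81, 0, 0, 0], [-148, -374, 81, 0, 0, 0]],
  ],
)

```text
t: 2.1
tool_pos: [0.49, -0.3125, 0.149]
orientation: [0.071, 0.997, 0.0, -0.001]
contact_force: [-0.4, 0.6, -0.8]
width: 1.0
```

```bash
python3 - <<'E'
from h import *
from station import robot
import cv2
d=robot.get_image("wrist");cv2.imwrite("pics/w1.png",d["pixels"][:,:,::-1])
c={k:np.array(v).tolist() for k,v in d.items() if k!="pixels"};json.dump(c,open("w1.json","w"))
P=R.from_euler('z',-.1404).apply(np.array([[22,32,18],[22,-32,18],[-22,-32,18],[-22,32,18]])/1000)+[.4905,-.3118,0]
print(proj(c,P).round(1).tolist());print(robot.read_state())
E
```

```text
[[352.4, 252.3], [279.9, 252.5], [278.0, 203.6], [354.0, 203.3]]
{'t': 2.15, 'joint_positions': array([-6.28736487e-01,  4.44309665e-01,  1.52068420e+00, -4.28842607e-04,
        1.17744325e+00, -2.05764578e+00]), 'joint_vel': array([ 0.02734855, -0.03354429,  0.01786748, -0.00101564,  0.00085053,
        0.0048832 ]), 'effort': array([-1.95567839e+00, -5.83651936e+01, -3.47263885e+01, -7.30098621e-02,
       -4.82789555e-02, -9.34258243e-02]), 'tool_pos': array([ 0.49023195, -0.31135357,  0.14978018]), 'orientation': array([ 7.08019538e-02,  9.97490284e-01,  5.54955739e-05, -4.63041642e-04]), 'contact_force': array([-0.21726185,  0.42287547, -0.25737236]), 'moment': array([-0.00416294,  0.02635914,  0.0006206 ]), 'width': 0.9970124476365481}
```

View pics/w1.png

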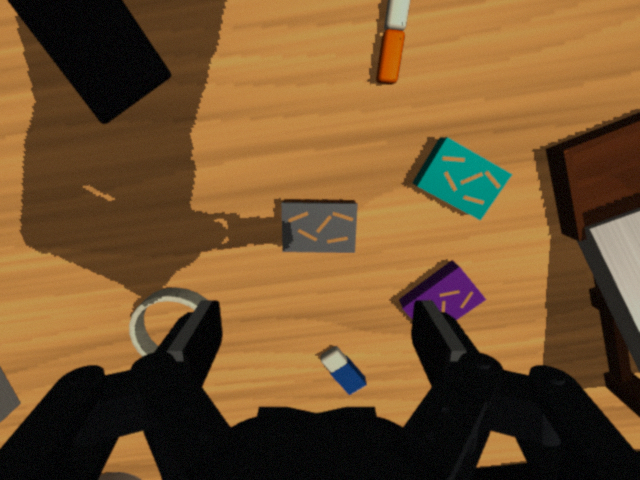

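The wrist view shows the grey block with corners about (281,201)-(356,252), within 2 px of the prediction, so I'll shift +1.3 mm in y. The fingers also clear the turquoise block. Now descending.

```bash
python3 -c "
from h import *
delta((.4905,-.3105,.0045),down(-.1404+np.pi/2))"
```

```text
delta [-0.3, 0.9, 145.3] [0.0, -0.0009, -0.0013]
```

Request:
drive_tool(
  deltas=[
    [[0, 1, 35, 0, 0, 0], [0, 1, 70, 0, 0, 0], [0, 1, 100, 0, 0, 0], [0, 1, 120, 0, 0, 0], [0, 1, 135, 0, 0, 0], [0, 1, 142, 0, 0, 0], [0, 1, 145, 0, 0, 0], [0, 1, 145, 0, 0, 0], [0, 1, 145, 0, 0, 0]],
  ],
)

```text
t: 2.9
tool_pos: [0.4908, -0.3103, 0.006]
orientation: [0.071, 0.998, -0.0, 0.0]
contact_force: [0.9, 0.4, -0.0]
width: 0.997
```

Request:
drive_tool(
  deltas=[
    [[0, 0, 0, 0, 0, 0], [0, 0, 0, 0, 0, 0], [0, 0, 0, 0, 0, 0], [0, 0, 0, 0, 0, 0], [0, 0, 0, 0, 0, 0], [0, 0, 0, 0, 0, 0], [0, 0, 0, 0, 0, 0], [0, 0, 0, 0, 0, 0]],
  ],
  fingers=-1,
)

```text
t: 3.57
tool_pos: [0.4914, -0.3107, 0.0078]
orientation: [0.071, 0.998, -0.001, 0.001]
contact_force: [-3.4, 3.4, 12.8]
width: 0.719
```

Request:
drive_tool(
  deltas=[
    [[0, 0, -10, 0, 0, 0], [0, 0, -30, 0, 0, 0], [0, 0, -60, 0, 0, 0], [0, 0, -100, 0, 0, 0], [0, 0, -140, 0, 0, 0], [0, 0, -170, 0, 0, 0], [0, 0, -180, 0, 0, 0], [0, 0, -180, 0, 0, 0], [0, 0, -180, 0, 0, 0]],
  ],
)

```text
t: 4.32
tool_pos: [0.4908, -0.3102, 0.1874]
orientation: [0.071, 0.998, -0.001, 0.001]
contact_force: [-1.0, 0.5, -0.9]
width: 0.717
```

```bash
python3 - <<'E'
from h import *
from station import robot
import cv2
d=robot.get_image("wrist");cv2.imwrite("pics/w2.png",d["pixels"][150:480,130:520,::-1])
c={k:np.array(v).tolist() for k,v in d.items() if k!="pixels"};json.dump(c,open("w2.json","w"))
s=robot.read_state();print(s['width'],s['contact_force'],s['tool_pos'])
rt=R.from_quat(s['orientation'])
P=np.array([[22,32],[22,-32],[-22,-32],[-22,32]])
for z in(-16,-12,-8):
    print(z,(proj(c,rt.apply(np.c_[P,np.full(4,z)]/1000)+s['tool_pos'])-[130,150]).round(1).tolist())
t=face([0,0,60]);r=onface('y');delta(t,r);delta(face([0,0,25]),r)
E
```

```text
0.7220247973998186 [-0.39121231 -0.72210645 -0.6698107 ] [ 0.49049863 -0.30994404  0.18635176]
-16 [[260.0, 126.3], [108.7, 126.3], [115.7, 212.6], [253.4, 212.7]]
-12 [[258.1, 122.4], [110.7, 122.3], [117.4, 206.9], [251.8, 207.0]]
-8 [[256.3, 118.7], [112.7, 118.6], [119.0, 201.5], [250.3, 201.6]]
delta [-4.1, 328.1, 73.3] [-0.0808, -0.4133, -0.3767]
delta [-17.3, 333.4, 105.3] [-0.0808, -0.4133, -0.3767]
```

View pics/w2.png

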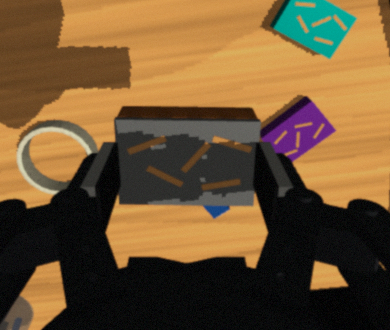

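The block is held squarely, centred within about 1 mm, with its grey face about 10 mm behind the TCP. Now to hover over the recess.

Request:
drive_tool(
  deltas=[
    [[0, 40, 0, -0.01, -0.05, -0.047], [0, 80, 0, -0.02, -0.1, -0.094], [0, 120, 0, -0.03, -0.155, -0.141], [0, 160, 0, -0.04, -0.207, -0.188], [0, 200, 0, -0.05, -0.258, -0.235], [0, 235, 10, -0.061, -0.31, -0.282], [-2, 270, 20, -0.071, -0.36, -0.33], [-3, 300, 35, -0.081, -0.413, -0.377], [-4, 318, 55, -0.081, -0.413, -0.377], [-4, 328, 73, -0.081, -0.413, -0.377], [-4, 328, 73, -0.081, -0.413, -0.377], [-4, 328, 73, -0.081, -0.413, -0.377]],
  ],
)

```text
t: 5.37
tool_pos: [0.5397, 0.0145, 0.1114]
orientation: [-0.118, 0.971, 0.026, 0.204]
contact_force: [0.3, -0.2, -0.6]
width: 0.719
```

```bash
python3 - <<'E'
from h import *
from station import robot
import cv2
s=robot.read_state();print(s['joint_positions'].round(3),s['contact_force'],s['width'],RF.inv().apply(s['tool_pos']-OF)*1000)
delta(face([0,0,12]),onface('y'))
d=robot.get_image("wrist");a=d["pixels"][:,:,::-1]
d2=robot.get_image("top")
o=np.zeros((540,800,3),np.uint8);o[:330,:390]=a[150:480,130:520]
o[:480,395:800]=cv2.resize(d2["pixels"][140:300,245:380,::-1],None,fx=3,fy=3,interpolation=3)
cv2.imwrite("pics/w3.png",o)
E
```

```text
[-0.104  0.251  1.95   0.261  0.564 -2.111] [ 0.30078397 -0.16100682 -0.58423315] 0.718712773059708 [-1.53568319  0.44609302 59.09249968]
delta [-1.7, -0.5, 47.1] [0.0018, -0.0042, 0.0006]
```

View pics/w3.png

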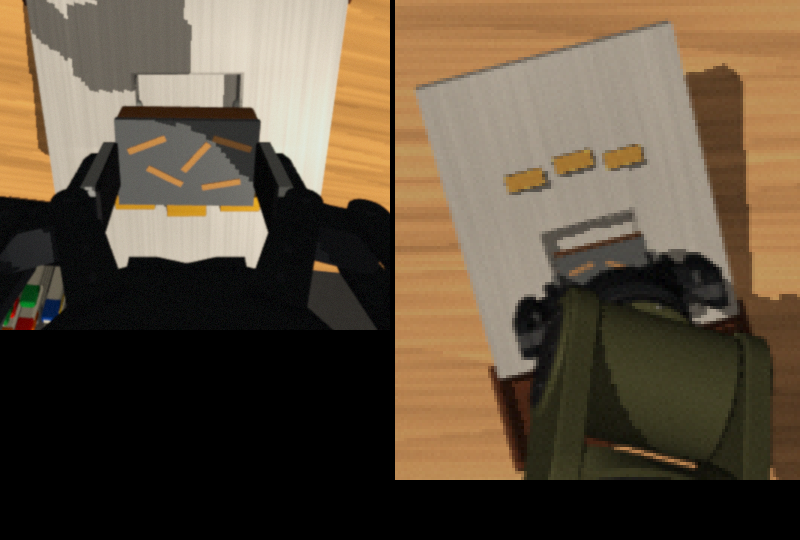

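```bash
python3 - <<'E'
from h import *
from station import robot
d=robot.get_image("wrist")
for n,P in(("mouth outer",[[-26,36,0],[-26,-36,0]]),("inner",[[-24,34,-2],[-24,-34,-2]]),("slipfar",[[65-6+2,0,7],[71-6,0,7]])):
    print(n,(proj(d,face(np.array(P)))-[130,150]).round(1).tolist())
s=robot.read_state();rt=R.from_quat(s['orientation'])
for z in (-10.2,7.8):print((proj(d,rt.apply(np.array([[-22,32,z],[-22,-32,z],[22,-32,z],[22,32,z]])/1000)+s['tool_pos'])-[130,150]).round(1).tolist())
import cv2
g=d["pixels"].mean(2)
print(g[215:232,300:340].mean(1).round().tolist())
print("row230",[(u,int(g[228:236,u].mean())) for u in list(range(258,275))+list(range(362,380))])
E
```

```text
mouth outer [[241.9, 69.2], [128.6, 69.2]]
inner [[238.1, 71.4], [132.4, 71.4]]
slipfar [[185.4, 192.4], [185.4, 197.2]]
[[249.9, 205.8], [116.0, 205.8], [109.3, 121.3], [256.0, 121.3]]
[[243.8, 183.7], [122.9, 183.6], [117.5, 106.2], [248.7, 106.2]]
[154.0, 153.0, 153.0, 148.0, 139.0, 143.0, 168.0, 190.0, 195.0, 196.0, 196.0, 195.0, 195.0, 195.0, 195.0, 195.0, 195.0]
row230 [(258, 98), (259, 98), (260, 98), (261, 98), (262, 97), (263, 92), (264, 85), (265, 80), (266, 74), (267, 71), (268, 87), (269, 101), (270, 137), (271, 179), (272, 189), (273, 187), (274, 184), (362, 101), (363, 101), (364, 100), (365, 102), (366, 99), (367, 88), (368, 67), (369, 52), (370, 55), (371, 83), (372, 129), (373, 151), (374, 163), (375, 186), (376, 205), (377, 210), (378, 210), (379, 210)]
```

The recess chamfer bands fall within 1 px of the prediction once the constant 3 px camera bias seen on the block is removed. No shift needed, so start the insertion.

Request:
drive_tool(
  deltas=[
    [[-1.7, -0.3, 15, 0, -0.004, 0], [-1.7, -0.3, 28, 0, -0.004, 0], [-1.7, -0.3, 38, 0, -0.004, 0], [-1.7, -0.3, 43, 0, -0.004, 0], [-1.7, -0.3, 47, 0, -0.004, 0], [-1.7, -0.3, 50, 0, -0.004, 0], [-1.7, -0.3, 53, 0, -0.004, 0], [-1.7, -0.3, 55, 0, -0.004, 0], [-1.7, -0.3, 55, 0, -0.004, 0]],
  ],
)

```text
t: 6.27
tool_pos: [0.5639, 0.0188, 0.0645]
orientation: [-0.117, 0.971, 0.025, 0.208]
contact_force: [-10.9, -1.6, 9.5]
width: 0.721
```

```bash
cat >> h.py <<'E'
def st():
    from station import robot
    s=robot.read_state();print("t",s["t"],"facepos",(RF.inv().apply(s['tool_pos']-OF)*1000).round(2),"Fface",RF.inv().apply(s['contact_force']).round(1),"w",round(s['width'],3),"rel z err",(R.from_quat(s['orientation']).apply([0,0,1])@-RF.as_matrix()[:,2]).round(4));return s
E
python3 -c "
from h import *
st();delta(face([0,0.2,0]),onface('y'))"
```

```text
t 6.2667 facepos [ 1.83 -1.12  6.32] Fface [-6.1  1.1 13.2] w 0.721 rel z err 1.0
delta [1.9, 1.3, 6.3] [0.0001, 0.0037, -0.0004]
```

Request:
drive_tool(
  deltas=[
    [[1, 0.6, -1, 0, 0, 0], [2, 1.2, -1, 0, 0, 0], [2, 1.2, -1, 0, 0, 0], [2, 1.2, -1, 0, 0, 0]],
  ],
)

```text
t: 6.6
tool_pos: [0.5614, 0.0194, 0.0646]
orientation: [-0.117, 0.971, 0.025, 0.208]
contact_force: [-0.3, -0.5, -0.7]
width: 0.718
```

```bash
python3 -c "
from h import *
st();delta(face([0,0.2,0]),onface('y'))"
```

```text
t 6.6 facepos [-0.18  0.08  7.34] Fface [-0.6 -0.4 -0.5] w 0.718 rel z err 1.0
delta [-0.2, 0.1, 7.3] [0.0001, 0.0038, -0.0004]
```

Contact is gone now that it's centred. Lowering further.

Request:
drive_tool(
  deltas=[
    [[0, 0, 2, 0, 0.004, 0], [0, 0, 4, 0, 0.004, 0], [0, 0, 6, 0, 0.004, 0], [0, 0, 7, 0, 0.004, 0], [0, 0, 7, 0, 0.004, 0]],
  ],
)

```text
t: 7.02
tool_pos: [0.5644, 0.0203, 0.0581]
orientation: [-0.118, 0.971, 0.025, 0.206]
contact_force: [0.4, 2.5, 0.2]
width: 0.722
```

```bash
python3 -c "
from h import *
st();delta(face([0,0.2,0]),onface('y'))"
```

```text
t 7.0167 facepos [0.02 0.26 0.15] Fface [ 1.   2.3 -0.2] w 0.722 rel z err 1.0
delta [0.0, -0.1, 0.2] [0.0003, -0.0, -0.0003]
```

Request:
drive_tool(
  deltas=[
    [[0, 0, 1.5, 0, 0, 0], [0, 0, 3, 0, 0, 0], [0, 0, 4, 0, 0, 0], [0, 0, 4, 0, 0, 0]],
  ],
)

```text
t: 7.35
tool_pos: [0.5661, 0.0208, 0.0542]
orientation: [-0.118, 0.971, 0.025, 0.206]
contact_force: [4.1, 1.9, -3.0]
width: 0.718
```

```bash
python3 -c "
from h import *
st()"
```

```text
t 7.35 facepos [-0.03  0.28 -4.2 ] Fface [ 2.8  0.8 -4.6] w 0.718 rel z err 1.0
```

Request:
drive_tool(
  deltas=[
    [[0, 0, 0, 0, 0, 0], [0, 0, 0, 0, 0, 0], [0, 0, -2, 0, 0, 0], [0, 0, -6, 0, 0, 0], [0, 0, -15, 0, 0, 0], [0, 0, -28, 0, 0, 0], [0, 0, -40, 0, 0, 0], [0, 0, -40, 0, 0, 0]],
  ],
  fingers=1,
)

```text
t: 8.02
tool_pos: [0.5505, 0.0166, 0.0933]
orientation: [-0.117, 0.971, 0.025, 0.208]
contact_force: [-0.7, -0.2, 0.7]
width: 1.002
```

Request:
drive_tool(
  deltas=[
    [[0, 0, 0, 0, 0, 0], [0, 0, 0, 0, 0, 0], [0, 0, 0, 0, 0, 0], [0, 0, 0, 0, 0, 0], [0, 0, 0, 0, 0, 0], [0, 0, 0, 0, 0, 0], [0, 0, 0, 0, 0, 0], [0, 0, 0, 0, 0, 0]],
  ],
  fingers=-1,
)

```text
t: 8.68
tool_pos: [0.5505, 0.0166, 0.0931]
orientation: [-0.117, 0.971, 0.025, 0.208]
contact_force: [0.0, -0.3, -1.0]
width: 0.003
```

```bash
python3 - <<'E'
from h import *
st();delta(face([0,0.2,9]),onface('y'))
from station import robot
import cv2
d=robot.get_image("wrist");cv2.imwrite("pics/w4.png",d["pixels"][100:480,130:520,::-1])
E
```

```text
t 8.6833 facepos [ 1.08 -0.04 37.94] Fface [-0.5 -0.3 -0.9] w 0.003 rel z err 1.0
delta [1.2, 0.3, 28.9] [-0.0007, 0.0026, -0.0001]
```

View pics/w4.png

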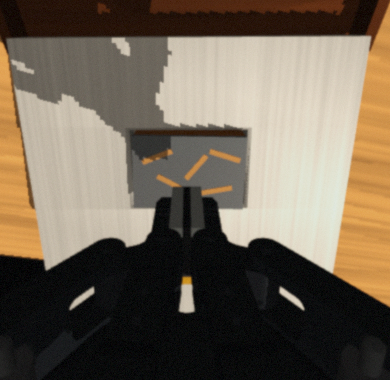

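The block sits evenly in the recess, slightly proud (crop (133,133)-(246,207)). Pressing with shut fingers.

Request:
drive_tool(
  deltas=[
    [[1, 0.3, 10, 0, 0.002, 0], [1, 0.3, 20, 0, 0.002, 0], [1, 0.3, 27, 0, 0.002, 0], [1, 0.3, 30, 0, 0.002, 0], [1, 0.3, 33, 0, 0.002, 0], [1, 0.3, 35, 0, 0.002, 0], [1, 0.3, 37, 0, 0.002, 0], [1, 0.3, 38, 0, 0.002, 0], [1, 0.3, 38.5, 0, 0.002, 0], [1, 0.3, 38.5, 0, 0.002, 0]],
  ],
)

```text
t: 9.57
tool_pos: [0.5648, 0.0203, 0.0581]
orientation: [-0.118, 0.971, 0.025, 0.207]
contact_force: [-8.4, -1.7, 10.2]
width: 0.002
```

```bash
python3 -c "
from h import *
st()"
```

```text
t 9.5667 facepos [ 0.34  0.16 -0.01] Fface [-3.7  0.3 12.8] w 0.002 rel z err 1.0
```

Request:
drive_tool(
  deltas=[
    [[0, 0, 1, 0, 0, 0], [0, 0, 2, 0, 0, 0], [0, 0, 3, 0, 0, 0], [0, 0, 3, 0, 0, 0]],
  ],
)

```text
t: 9.9
tool_pos: [0.565, 0.0204, 0.0579]
orientation: [-0.118, 0.971, 0.025, 0.207]
contact_force: [-49.6, -9.1, 56.9]
width: -0.001
```

```bash
python3 -c "
from h import *
st()"
```

```text
t 9.9 facepos [ 0.47  0.14 -0.32] Fface [-22.8   3.   72.4] w -0.001 rel z err 1.0
```

The block is bottomed out: -0.3 mm at 72 N. Retracting and going over to the scraper.

Request:
drive_tool(
  deltas=[
    [[0, 0, -8, 0, 0, 0], [0, 0, -30, 0, 0, 0], [0, 0, -65, 0, 0, 0], [0, 0, -100, 0, 0, 0], [0, 0, -125, 0, 0, 0], [0, 0, -125, 0, 0, 0]],
  ],
  fingers=1,
)

```text
t: 10.4
tool_pos: [0.5161, 0.0078, 0.1769]
orientation: [-0.118, 0.97, 0.024, 0.21]
contact_force: [-0.3, 0.8, 1.9]
width: 0.844
```

```bash
python3 - <<'E'
from h import *
from station import robot
st();p=(.4547,.3285,.16);r=down(.2345);delta(p,r)
s=robot.read_state();q=R.from_quat(s['orientation']);w=(q.inv()*r).as_rotvec()
E
```

```text
t 10.4 facepos [  2.7   -0.39 128.94] Fface [0.7 0.9 1.8] w 0.844 rel z err 1.0
delta [-9.0, 326.1, 21.6] [0.3336, 0.3358, 1.5522]
```

Request:
drive_tool(
  deltas=[
    [[-1, 30, -5, 0.025, 0.025, 0.116], [-2, 60, -10, 0.05, 0.05, 0.233], [-3, 90, -10, 0.075, 0.076, 0.349], [-4, 120, -10, 0.1, 0.101, 0.466], [-5, 150, -8, 0.125, 0.126, 0.582], [-6, 180, -5, 0.15, 0.151, 0.7], [-7, 210, 0, 0.175, 0.176, 0.815], [-8, 240, 5, 0.2, 0.2, 0.93], [-9, 270, 10, 0.225, 0.227, 1.05], [-9, 300, 15, 0.25, 0.252, 1.164], [-9, 326, 21, 0.275, 0.277, 1.28], [-9, 326, 21, 0.3, 0.302, 1.4]],
  ],
)

```text
t: 11.4
tool_pos: [0.4528, 0.3326, 0.1585]
orientation: [0.437, 0.897, 0.007, 0.063]
contact_force: [-0.4, 0.1, -0.6]
width: 1.0
```

```bash
python3 - <<'E'
from h import *
p=(.4547,.3285,.15);r=down(.2345);delta(p,r)
E
```

```text
delta [-3.4, -1.6, 8.8] [0.0899, 0.09, 0.4291]
```

Request:
drive_tool(
  deltas=[
    [[-3, -2, 9, 0.025, 0.025, 0.117], [-3, -2, 9, 0.05, 0.05, 0.234], [-3, -2, 9, 0.075, 0.075, 0.35], [-3, -2, 9, 0.09, 0.09, 0.429], [-3, -2, 9, 0.09, 0.09, 0.429], [-3, -2, 9, 0.09, 0.09, 0.429]],
  ],
)

```text
t: 11.9
tool_pos: [0.4543, 0.3285, 0.1491]
orientation: [0.619, 0.786, -0.0, 0.0]
contact_force: [-0.7, -0.0, -0.1]
width: 0.999
```

```bash
python3 - <<'E'
from h import *
from station import robot
import cv2
delta((.4547,.3285,.034),down(.2345))
d=robot.get_image("wrist");t=robot.get_image("top")
o=np.zeros((480,800,3),np.uint8);o[:,:430]=d["pixels"][:,100:530,::-1]
o[:410,440:800]=cv2.resize(t["pixels"][173:255,260:332,::-1],None,fx=5,fy=5,interpolation=3);cv2.imwrite("pics/w5.png",o)
for z,x,y in((26,15,65),(67,10,23)):
    P=R.from_euler('z',.2345).apply(np.array([[x,y,z],[x,-y,z],[-x,-y,z],[-x,y,z]])/1000)+[.4547,.3285,0];print((proj(d,P)-[100,0]).round(1).tolist())
E
```

```text
delta [-0.0, 0.4, 115.1] [-0.0002, 0.0006, 0.0026]
[[237.6, 150.8], [234.4, 299.6], [201.1, 299.6], [199.0, 150.7]]
[[232.7, 216.6], [231.6, 276.5], [204.7, 276.5], [204.1, 216.5]]
```

View pics/w5.png

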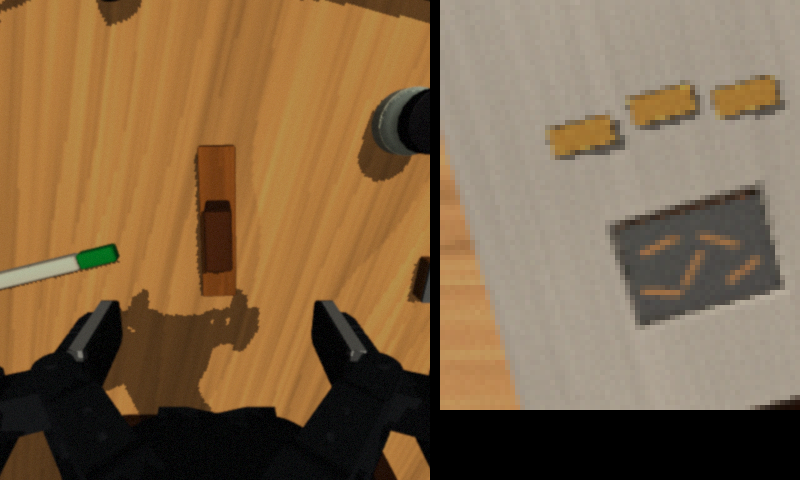

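The block is flush and the slips are undisturbed. The scraper appears about 3 mm further along tool +x than predicted, so I'll shift for that and descend.

Request:
drive_tool(
  deltas=[
    [[3, 0, 30, 0, 0, 0], [3, 0, 60, 0, 0, 0], [3, 0, 85, 0, 0, 0], [3, 0, 102, 0, 0, 0], [3, 0, 112, 0, 0, 0], [3, 0, 115, 0, 0, 0], [3, 0, 115, 0, 0, 0], [3, 0, 115, 0, 0, 0]],
  ],
)

```text
t: 12.67
tool_pos: [0.4538, 0.3319, 0.0355]
orientation: [0.618, 0.786, 0.001, 0.001]
contact_force: [-0.7, -0.1, 0.4]
width: 1.001
```

Request:
drive_tool(
  deltas=[
    [[0, 0, 0, 0, 0, 0], [0, 0, 0, 0, 0, 0], [0, 0, 0, 0, 0, 0], [0, 0, 0, 0, 0, 0], [0, 0, 0, 0, 0, 0], [0, 0, 0, 0, 0, 0], [0, 0, 0, 0, 0, 0], [0, 0, 0, 0, 0, 0], [0, 0, 0, 0, 0, 0], [0, 0, 0, 0, 0, 0]],
  ],
  fingers=-1,
)

```text
t: 13.5
tool_pos: [0.4539, 0.3319, 0.0358]
orientation: [0.618, 0.786, 0.001, 0.001]
contact_force: [-1.3, -0.8, 5.2]
width: 0.221
```

Gripped at 0.221, about 19 mm, so it has the grip. Lifting.

Request:
drive_tool(
  deltas=[
    [[0, 0, -10, 0, 0, 0], [0, 0, -35, 0, 0, 0], [0, 0, -75, 0, 0, 0], [0, 0, -115, 0, 0, 0], [0, 0, -155, 0, 0, 0], [0, 0, -190, 0, 0, 0], [0, 0, -200, 0, 0, 0], [0, 0, -200, 0, 0, 0]],
  ],
)

```text
t: 14.17
tool_pos: [0.4541, 0.3323, 0.2391]
orientation: [0.618, 0.786, 0.003, 0.001]
contact_force: [0.1, -0.8, -3.0]
width: 0.225
```

```bash
python3 - <<'E'
from h import *
st();delta(face([108,0,86]),onface('x'))
E
```

```text
t 14.1667 facepos [ 43.85 329.5  178.68] Fface [-1.3 -0.9 -2.7] w 0.225 rel z err 0.9163
delta [-329.3, 96.9, 58.7] [-0.412, -0.001, -0.0032]
```

Request:
drive_tool(
  deltas=[
    [[-35, 10, 0, -0.05, 0, 0], [-70, 20, 0, -0.1, 0, 0], [-105, 32, 0, -0.155, 0, 0], [-140, 43, 0, -0.2, 0, 0], [-175, 54, 0, -0.26, 0, 0], [-210, 65, 5, -0.31, 0, 0], [-245, 76, 15, -0.36, 0, 0], [-280, 86, 30, -0.412, 0, -0.003], [-310, 94, 45, -0.412, 0, -0.003], [-329, 97, 58, -0.412, 0, -0.003], [-329, 97, 58, -0.412, 0, -0.003], [-329, 97, 58, -0.412, 0, -0.003]],
  ],
)

```text
t: 15.17
tool_pos: [0.6254, 0.0348, 0.1782]
orientation: [0.605, 0.769, 0.162, 0.126]
contact_force: [-0.4, 0.4, -1.0]
width: 0.225
```

```bash
python3 - <<'E'
from h import *
from station import robot
import cv2
st();delta(face([108,0,40]),onface('x'))
d=robot.get_image("wrist");t=robot.get_image("scene")
o=np.zeros((480,800,3),np.uint8);o[:,:430]=d["pixels"][:,100:530,::-1]
o[:400,440:800]=cv2.resize(t["pixels"][240:360,280:388,::-1],None,fx=3.3333,fy=3.3333,interpolation=3)[:400,:360];cv2.imwrite("pics/w6.png",o)
E
```

```text
t 15.1667 facepos [106.14  -0.32  84.32] Fface [-0.6  0.5 -0.8] w 0.225 rel z err 1.0
delta [0.3, 2.1, 44.3] [-0.0047, -0.0014, -0.0026]
```

View pics/w6.png

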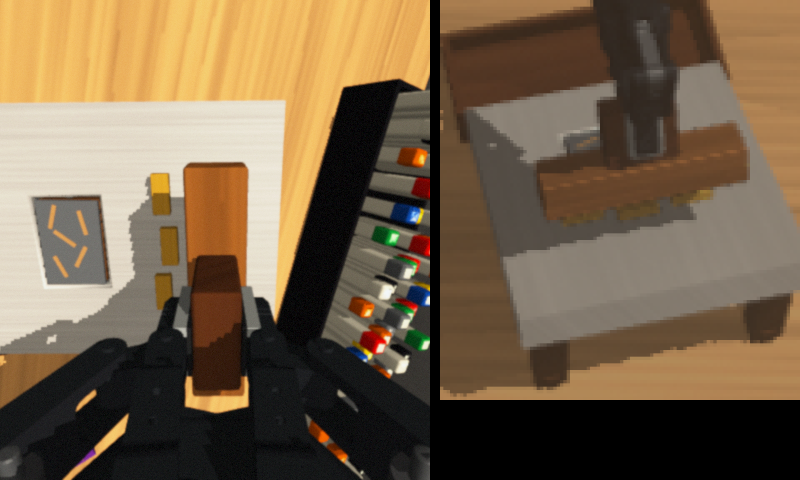

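The scraper is held square. In the view its foot (187–247) is up-slope of the slips (right edges about 178). Lowering at x=110.

Request:
drive_tool(
  deltas=[
    [[0, 4, 15, -0.005, 0, -0.003], [0, 4, 28, -0.005, 0, -0.003], [0, 4, 36, -0.005, 0, -0.003], [0, 4, 40, -0.005, 0, -0.003], [0, 4, 43, -0.005, 0, -0.003], [0, 4, 44, -0.005, 0, -0.003], [0, 4, 44, -0.005, 0, -0.003]],
  ],
)

```text
t: 15.85
tool_pos: [0.6467, 0.0416, 0.1421]
orientation: [0.602, 0.77, 0.165, 0.129]
contact_force: [0.6, -0.0, -2.3]
width: 0.224
```

```bash
python3 - <<'E'
from h import *
st();delta(face([110,0,37]),onface('x'))
E
```

```text
t 15.85 facepos [111.86   1.24  42.28] Fface [-0.4 -0.2 -2.3] w 0.224 rel z err 1.0
delta [-1.2, -1.9, 5.3] [0.0039, -0.0015, 0.003]
```

Request:
drive_tool(
  deltas=[
    [[-1, 0, 2, 0.004, 0, 0.003], [-1, 0, 4, 0.004, 0, 0.003], [-1, 0, 5, 0.004, 0, 0.003], [-1, 0, 5, 0.004, 0, 0.003], [-1, 0, 5, 0.004, 0, 0.003]],
  ],
)

```text
t: 16.27
tool_pos: [0.649, 0.0411, 0.1376]
orientation: [0.603, 0.77, 0.164, 0.128]
contact_force: [-0.4, -0.2, -2.1]
width: 0.224
```

```bash
python3 - <<'E'
from h import *
st();delta(face([110,0,36]),onface('x'))
E
```

```text
t 16.2667 facepos [111.88   0.21  37.29] Fface [-1.3 -0.1 -1.7] w 0.224 rel z err 1.0
delta [-0.2, -1.9, 1.3] [-0.0001, -0.0015, -0.0001]
```

The foot is about 1.5 mm off the face with no contact. Sweeping down.

Request:
drive_tool(
  deltas=[
    [[0, -6, 0, 0, 0, 0], [0, -14, 0, 0, 0, 0], [0, -22, 0, 0, 0, 0], [0, -30, 0, 0, 0, 0], [0, -38, 0, 0, 0, 0], [0, -46, 0, 0, 0, 0], [0, -54, 0, 0, 0, 0], [0, -62, 0, 0, 0, 0], [0, -70, 0, 0, 0, 0], [0, -76, 0, 0, 0, 0], [0, -80, 0, 0, 0, 0], [0, -80, 0, 0, 0, 0]],
  ],
)

```text
t: 17.27
tool_pos: [0.5773, 0.0235, 0.1047]
orientation: [0.604, 0.77, 0.164, 0.127]
contact_force: [0.3, -1.1, -1.8]
width: 0.222
```

```bash
python3 - <<'E'
from h import *
from station import robot
import cv2
st();delta(face([-75,0,37]),onface('x'))
d=robot.get_image("wrist");t=robot.get_image("top")
o=np.zeros((480,800,3),np.uint8);o[:,:430]=d["pixels"][:,100:530,::-1]
o[:400,440:800]=cv2.resize(t["pixels"][180:300,260:368,::-1],None,fx=3.3333,fy=3.3333,interpolation=3)[:400,:360];cv2.imwrite("pics/w7.png",o)
E
```

```text
t 17.2667 facepos [31.09  0.22 37.22] Fface [-0.7 -1.1 -1.7] w 0.222 rel z err 1.0
delta [-0.3, -106.1, 0.3] [-0.0007, -0.0016, -0.0003]
```

View pics/w7.png

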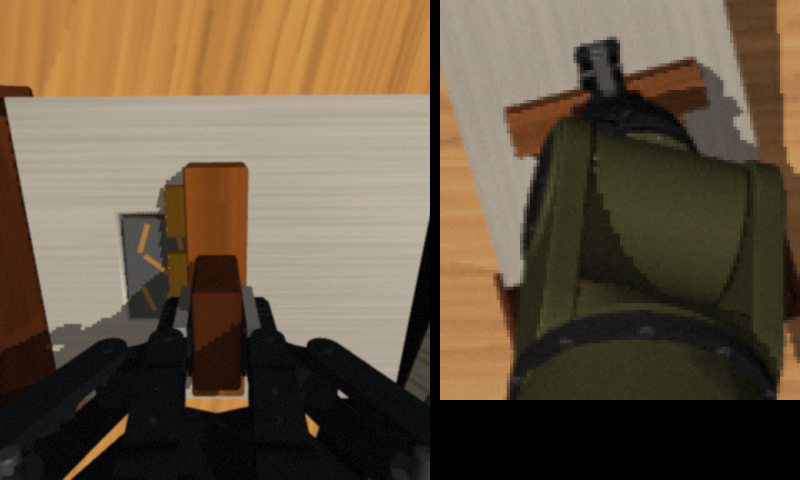

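The slips line up against the scraper's front edge (165–187) and the block is still flush. Continuing, slowly towards the end.

Request:
drive_tool(
  deltas=[
    [[0, -5, 0, 0, 0, 0], [0, -12, 0, 0, 0, 0], [0, -19, 0, 0, 0, 0], [0, -26, 0, 0, 0, 0], [0, -33, 0, 0, 0, 0], [0, -40, 0, 0, 0, 0], [0, -47, 0, 0, 0, 0], [0, -54, 0, 0, 0, 0], [0, -60, 0, 0, 0, 0], [0, -65, 0, 0, 0, 0], [0, -70, 0, 0, 0, 0], [0, -74, 0, 0, 0, 0]],
  ],
)

```text
t: 18.37
tool_pos: [0.5121, 0.0074, 0.0749]
orientation: [0.603, 0.77, 0.164, 0.128]
contact_force: [-0.2, 0.4, -1.4]
width: 0.224
```

```bash
python3 - <<'E'
from h import *
st();delta(face([-78,0,37]),onface('x'))
E
```

```text
t 18.3667 facepos [-42.38   0.15  37.39] Fface [-0.6  0.4 -1.3] w 0.224 rel z err 1.0
delta [-0.2, -35.6, 0.4] [0.0002, -0.0014, -0.0002]
```

Request:
drive_tool(
  deltas=[
    [[0, -4, 0, 0, 0, 0], [0, -8, 0, 0, 0, 0], [0, -12, 0, 0, 0, 0], [0, -16, 0, 0, 0, 0], [0, -20, 0, 0, 0, 0], [0, -24, 0, 0, 0, 0], [0, -28, 0, 0, 0, 0], [0, -32, 0, 0, 0, 0], [0, -36, 0, 0, 0, 0], [0, -38, 0, 0, 0, 0], [0, -38, 0, 0, 0, 0], [0, -38, 0, 0, 0, 0]],
  ],
)

```text
t: 19.37
tool_pos: [0.4785, -0.001, 0.0595]
orientation: [0.603, 0.77, 0.164, 0.128]
contact_force: [-0.3, 0.0, -1.8]
width: 0.228
```

Request:
drive_tool(
  deltas=[
    [[0, 0, -10, 0, 0, 0], [0, 0, -35, 0, 0, 0], [0, 0, -70, 0, 0, 0], [0, 0, -105, 0, 0, 0], [0, 0, -120, 0, 0, 0], [0, 0, -120, 0, 0, 0]],
  ],
)

```text
t: 19.87
tool_pos: [0.4317, -0.0132, 0.1725]
orientation: [0.603, 0.769, 0.165, 0.131]
contact_force: [0.0, -0.1, -1.5]
width: 0.226
```

```bash
python3 - <<'E'
from h import *
from station import robot
import cv2
st();delta((.4539,.3319,.24),down(.2345))
d=robot.get_image("wrist")
cv2.imwrite("pics/w8.png",d["pixels"][:,:,::-1])
E
```

```text
t 19.8667 facepos [-78.48  -0.66 160.32] Fface [-0.6 -0.1 -1.4] w 0.226 rel z err 1.0
delta [329.8, 122.7, -19.1] [0.4248, 0.0002, 0.0067]
```

View pics/w8.png

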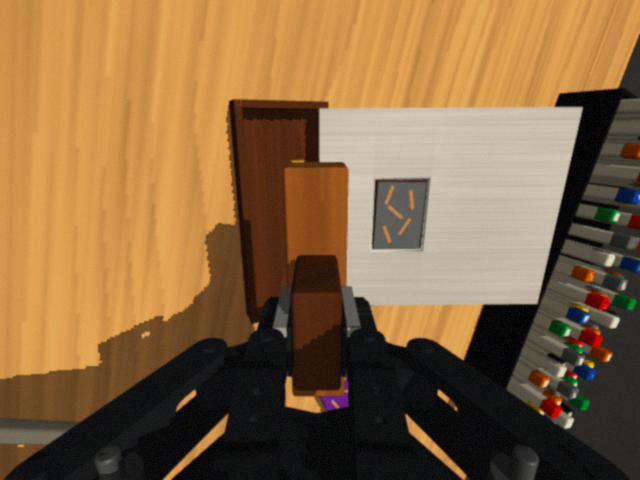

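The face is clear and the block flush; one slip shows in the tray at (297,161). Returning the scraper to its old spot.

Request:
drive_tool(
  deltas=[
    [[33, 12, -4, 0.05, 0, 0], [66, 24, -8, 0.1, 0, 0], [100, 37, -12, 0.155, 0, 0], [133, 49, -16, 0.2, 0, 0], [166, 61, -19, 0.26, 0, 0.005], [200, 73, -19, 0.31, 0, 0.006], [233, 86, -19, 0.36, 0, 0.007], [266, 98, -19, 0.4, 0, 0.007], [300, 110, -19, 0.425, 0, 0.007], [330, 123, -19, 0.425, 0, 0.007], [330, 123, -19, 0.425, 0, 0.007], [330, 123, -19, 0.425, 0, 0.007]],
  ],
)

```text
t: 20.92
tool_pos: [0.454, 0.334, 0.2354]
orientation: [0.619, 0.786, -0.002, -0.002]
contact_force: [-0.1, -0.4, -2.0]
width: 0.225
```

```bash
python3 - <<'E'
from h import *
delta((.4539,.3319,.0375),down(.2345))
E
```

```text
delta [-2.1, 0.5, 197.9] [-0.0053, -0.0003, 0.0024]
```

Request:
drive_tool(
  deltas=[
    [[-2, 0, 35, -0.005, 0, 0], [-2, 0, 75, -0.005, 0, 0], [-2, 0, 115, -0.005, 0, 0], [-2, 0, 150, -0.005, 0, 0], [-2, 0, 175, -0.005, 0, 0], [-2, 0, 188, -0.005, 0, 0], [-2, 0, 194, -0.005, 0, 0], [-2, 0, 197, -0.005, 0, 0], [-2, 0, 197, -0.005, 0, 0]],
  ],
)

```text
t: 21.67
tool_pos: [0.4534, 0.3315, 0.0381]
orientation: [0.619, 0.786, -0.0, -0.0]
contact_force: [0.5, -0.1, -2.1]
width: 0.231
```

```bash
python3 - <<'E'
from h import *
s=st();print(s['contact_force']);delta((.4539,.3319,.0355),down(.2345))
E
```

```text
t 21.6667 facepos [-38.72 328.89  -4.55] Fface [-0.4 -0.2 -2.1] w 0.231 rel z err 0.9132
[ 0.48806169 -0.09791    -2.07282695]
delta [0.3, 0.6, 2.6] [-0.0007, -0.0003, 0.0021]
```

Request:
drive_tool(
  deltas=[
    [[0, 0, 1, 0, 0, 0], [0, 0, 2, 0, 0, 0], [0, 0, 3, 0, 0, 0], [0, 0, 3, 0, 0, 0], [0, 0, 3, 0, 0, 0]],
  ],
)

```text
t: 22.08
tool_pos: [0.4538, 0.3317, 0.0358]
orientation: [0.619, 0.786, 0.0, -0.0]
contact_force: [0.6, 0.4, 3.5]
width: 0.225
```

It touches the desk at 3.5 N. Releasing and rising.

Request:
drive_tool(
  deltas=[
    [[0, 0, 0, 0, 0, 0], [0, 0, 0, 0, 0, 0], [0, 0, 0, 0, 0, 0], [0, 0, 0, 0, 0, 0], [0, 0, 0, 0, 0, 0], [0, 0, 0, 0, 0, 0], [0, 0, -30, 0, 0, 0], [0, 0, -70, 0, 0, 0], [0, 0, -110, 0, 0, 0], [0, 0, -150, 0, 0, 0], [0, 0, -180, 0, 0, 0], [0, 0, -180, 0, 0, 0]],
  ],
  fingers=1,
)

```text
t: 23.08
tool_pos: [0.4553, 0.3326, 0.2226]
orientation: [0.619, 0.786, 0.005, 0.002]
contact_force: [0.8, 0.8, 0.0]
width: 1.001
```

```bash
python3 - <<'E'
from h import *
from station import robot
import cv2
s=st();print(s['contact_force'])
t=robot.get_image("top")["pixels"][:,:,::-1];sc=robot.get_image("scene")["pixels"][:,:,::-1]
o=np.zeros((600,800,3),np.uint8)
o[:600,:400]=cv2.resize(t[145:325,240:360],(400,600),interpolation=3)
o[:330,410:800]=cv2.resize(sc[200:310,380:510],(390,330),interpolation=3)
o[340:600,410:800]=cv2.resize(t[130:370,100:460],(390,260),interpolation=3)
cv2.imwrite("pics/f.png",o)
E
```

```text
t 23.0833 facepos [ 38.25 329.53 163.15] Fface [ 0.9  0.6 -0.4] w 1.001 rel z err 0.9176
[0.77582568 0.79795517 0.01211961]
```

View pics/f.png

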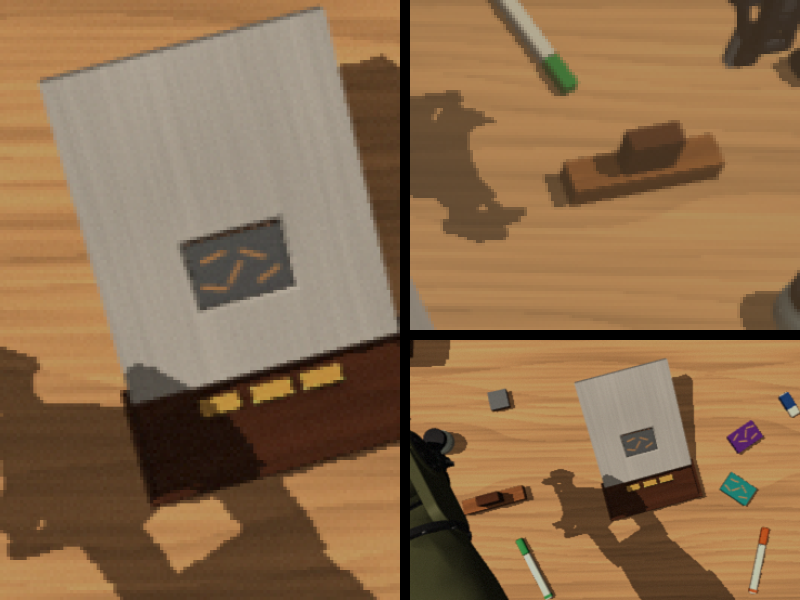

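All three slips lie in the tray at (222,403), (272,391) and (322,376). The block is flush and the scraper upright, with the bystanders in place. A quick check of tray coordinates, then hand in.

```bash
python3 - <<'E'
from h import *
from station import robot
c=np.cos(TH)*.075
tray=R.from_euler('z',BED[2]).apply([-c-.029,0,0])+[BED[0],BED[1],.004]
for u in([222,403],[272,391],[322,376]):
    p=ray("top",px(u,(240,145),10/3),.011);print((R.from_euler('z',-BED[2]).apply(p-tray)*1000).round(1))
print(robot.finish_job())
E
```

```text
[14.7 35.3  7. ]
[13.8 -0.4  7. ]
[ 14.9 -36.7   7. ]
the job is handed in; nothing more can be done
None
```

The job is done and handed in at about 23 s of the 72 s allowed; the hand-in gave no verdict.

- **Printing block:** I set the grey 44x64 block in the recess and pressed it home with the shut fingers. It bottomed 0.3 mm below the face under about 72 N, well over the 6 to 12 N it needs. It looked flush in every later picture.
- **Slips:** I wiped all three down the slope with the scraper held about 1.5 mm off the face. My last check puts them in the tray at x of about 14 to 15 mm and y of about +35, 0 and -37 mm. That calculation assumes they lie flat on the tray floor, which is how they look.
- **Scraper:** It stands upright at its old place on the desk and is released. The arm is clear, and the force reads about 1 N, which is its usual noise.
- **Other things on the desk:** All those visible in the final picture look unmoved. The tape roll was outside that crop and the arm partly hid the ink jar, so I did not fully check those two.

Two things disagreed along the way:
- **First insertion:** It touched the recess edge at about 13 N because the arm was 2 mm off; I re-centred it and it went in.
- **Wrist camera:** It showed a constant offset of about 3 px, which I allowed for.

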